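# Stow the glass slide in its V-groove holder

### The job

Put the amber glass slide away in its wooden holder: pick it up from the board, lay it in the open end of the V-groove, then push it gently along the groove, under the yellow spring clip, until it bears firmly on the red rubber stop, and leave it lying there against the stop. Glass chips, so do not ram the stop, and leave the two pedals, the capo and the pick tin where they are.

Things in the scene. Friction and masses are not known exactly. Their poses are not given: they have to be found in the camera images.
- slide_mid (a point): Centre of the amber glass guitar slide, the loose tube to be stowed: 28 mm outside diameter, 66 mm long, about 80 g, ends alike (treat as flat discs). The point is on the tube's axis half-way along; its x axis is the tube's axis, either way round. At first it lies on the board, so the point is 14 mm up; it can roll.
- holder: Fixed wooden holder, base plate 210 x 60 x 8 mm, with a 90 degree V-groove along its x axis; origin under the plate's centre at board height, +x to the closed end. Groove from x = -100 (open end) to +84 mm, bottom line at y = 0, 22 mm up; walls end 33.5 mm up, about 14 mm either side of y = 0, free air beside them. Open from above only for x below 20 mm.
- load_point (a point): Where the slide's centre can be laid: on the axis line of a slide lying in the groove (41.8 mm above the board), at holder x = -45 mm, holder y = 0; same axes as the holder. From here the slide has to be pushed to +x by 68 to 96 mm to meet the stop. Before the clip the push takes under 2 N.
- clip_mid (a point): Middle of the flat underside of the yellow sprung clip pad over the groove, holder x = 48 mm, 54 mm up. Lead-in ramp from x = 23 to 38 mm, flat to 58 mm; a dark steel arm 14 mm wide above it, top 78 mm up. The slide lifts the pad 1.5 mm; it presses with 3 to 4 N. Under it the push takes roughly 2 to 6 N (friction differs between starts) before the stop is met.
- stop: Dark steel upright at the closed end; origin at the foot of its face towards the groove (holder x = 88, 8 mm up), axes as the holder. A screw carries a red rubber disc, 25 mm wide, on the slide's axis; its face stands 4 to 32 mm out, unreported: feel or see it. It yields 1 mm per 6 N. Press with 3 to 7 N for half a second; over 12 N chips the glass. Clip friction then keeps the slide on it.
- black_pedal: Black effects pedal with one knob, 115 x 68 x 36 mm (52 mm with knob), loose bystander; origin at the centre of its underside.
- silver_pedal: Silver phaser pedal with two knobs, 115 x 68 x 36 mm (52 mm with knobs), loose bystander; origin at the centre of its underside.
- capo: Steel spring capo, about 80 x 45 x 12 mm, loose bystander; origin at its underside near the middle.
- pick_tin: Closed red flip-top pick tin, 61 x 43 x 18 mm, loose bystander; origin at the centre of its underside.
There are look-alikes about, which are no part of the job. Leave any blue or green look-alike of the part that bears slide_mid alone. Of the things that look like the holder, take the one that is nearest to the robot's base at the start.

How it is judged:
On the way, in this order (a step that is already met when the one before it is completed fails the run):
1. the slide lies in the open part of the groove, short of the stop (y of slide_mid in the frame of holder between -0.003 and 0.003 m and z of slide_mid in the frame of holder between 0.038 and 0.045 m and angle between the x axis of slide_mid and the x axis of holder, either way round below 0.08 rad and x of slide_mid in the frame of holder between -0.1 and 0 m), for 0.1 s.
2. the slide, in the groove, is pressed on the stop with more than 2.5 N for 0.2 s (y of slide_mid in the frame of holder between -0.003 and 0.003 m and z of slide_mid in the frame of holder between 0.038 and 0.045 m and angle between the x axis of slide_mid and the x axis of holder, either way round below 0.08 rad and contact force between slide and stop above 2.5 N), for 0.2 s.
At the end, for the whole second after the job is handed in: The slide lies at rest in the groove (within 3 mm of its line and height, within 0.08 rad), pushed in under the clip, still touching the rubber stop (more than 0.1 N), and let go (y of slide_mid in the frame of holder between -0.003 and 0.003 m and z of slide_mid in the frame of holder between 0.038 and 0.045 m and angle between the x axis of slide_mid and the x axis of holder, either way round below 0.08 rad and x of slide_mid in the frame of holder between 0.019 and 0.056 m and contact force between slide and stop above 0.1 N and linear speed of slide below 0.01 m/s).
It fails at once if the slide is pressed on the stop with more than 12 N (contact force between slide and stop above 12 N).
It fails at once if the black pedal is shifted by more than 20 mm (distance of black_pedal from where it was at the start of the episode above 0.02 m).
It fails at once if the silver pedal is shifted by more than 20 mm (distance of silver_pedal from where it was at the start of the episode above 0.02 m).
It fails at once if the capo is shifted by more than 20 mm (distance of capo from where it was at the start of the episode above 0.02 m).
It fails at once if the pick tin is shifted by more than 20 mm (distance of pick_tin from where it was at the start of the episode above 0.02 m).
It also fails if it takes over 64 s, if anything falls off the work surface, if the arm or the gripper's body presses on something with over 40 N, if the wrist force passes 120 N, or if a joint passes its speed limit or range.

### The arm

A 6-joint arm with a two-finger parallel gripper is mounted at the origin on the work surface. World frame = base frame: x ahead of the robot, y to its left, z up, the work surface at z = 0. Lengths are in m, angles in rad, forces in N, time in s.
With the tool pointing down it reaches from about 0.3 to 0.825 m from the base axis. Payload 5.4 kg.
Tool frame: the origin (TCP) lies on the centre line of the jaws, within the pads' length; the fingertips stand ahead of it and the grasp point (between the pads) lies 6 mm ahead of it (ctrl.tip_extent is the z of the fingertips in the tool frame, in m); z points along the fingers, y is the line along which they close (so a half turn about z gives the same grasp; the last joint's range is limited). The gripper opens to 92 mm and grips with 3 to 60 N. Pads are 20 mm wide; open, the fingers measure 128 mm over their backs; the gripper's body (75 mm by 189 mm) begins 69 mm behind the grasp point.
Start: joints at [1.04, 0.158, 1.597, -0, 1.386, -0.21], TCP at [0.181, 0.546, 0.24] pointing down, gripper open.
Joint ranges: [-2.91, 2.91], [-0.94, 2.29], [0.18, 2.7], [-1.29, 4.43], [0.17, 2.64], [-3, 3]. Speed limits (rad/s): [2.57, 2.57, 3.14, 3.14, 3.14, 3.14].

### API

Orientations are given as a unit quaternion [x, y, z, w].
In Python, from workcell import ctrl, cams, job_done gives the robot as it stands.
- The arm moves only by the tool jog_arm, never from a script. Its argument "moves" is a list of rows, each an object of numbers: "x", "y", "z": the shift along the tool's x, y, z in m; "spin": the turn about the tool's z in degrees. In form: [{"x": .., "y": .., "z": .., "spin": ..}, ...]. A call has 1 to 12 rows; each row shifts and turns the commanded pose from where the row before left it, along the tool's axes as they then stand; what a row does not reach is not made up. A row lasts 1/8 s, in which the tool goes at most 62.5 mm and 10.7 degrees, less where a joint would pass 70% of its speed; a pose out of reach is approached as far as the arm can. A call is refused whole if a number of a shift passes 0.0625 or a number of a turn 10.7, either way. A call with a gripper value outside its range is refused whole. "grip" is the opening in per cent of the stroke, from 0 (shut) to 100 (fully open), set as the call begins (left out, the last holds). The fingers move at their own pace and stop on an object; the grip force is fixed at half the most. Time passes only in rows, so rows that do not move let the fingers close. It gives the time, the measured TCP pose, the force, the opening and the grip force at its end, in the units of the state.
- ctrl.sense(): the state, without advancing time (a new reading comes with each control period).
- cams.capture(name): name is "scene" or "side" or "wrist"; returns a dict with "frame" (420x560x3 uint8, red, green, blue), "fov_y" (degrees; the focal length in pixels is half the picture's height over the tangent of half this angle, whatever the lens; pixels are square), "cx", "cy" (the principal point, pixels), "R" (3x3) and "t" (3): a world point X has camera coordinates R X + t. Camera axes: x right, y down, z forward; pixel columns grow to the right and rows downward; lengths in m; the calibration is good to about 2 mm. A picture is of the moment at which its call begins. There is no depth.
- job_done(): hands the job in; it is judged then, once.
Trained networks look in the newest picture that a camera, given by its name, has taken for a name from the list of things; names that differ only in an ending like _2 or _b are one class to them, and where a whole thing is asked for, a point or a joint stands for the part that bears it (a point fixed in the world has none). Each returns a list of dicts, best first, with "confidence" (0 to 1); they miss things now and then, are a little off and sometimes report something else, mostly with a low value. They report only what shows in the picture. A call takes as long as a camera call. They do not tell look-alikes from the thing itself.
- cams.spot_in(camera, name): "extent" ([left, top, width, height] as shares, 0 to 1, of the picture: columns of its width, rows of its height, round what is visible of it).
- cams.outline_of(camera, name): "mask" (420x560 bool, what is visible of it) and "extent" ([left, top, width, height] as shares, 0 to 1, of the picture: columns of its width, rows of its height, round what is visible of it).
- cams.landmark_of(camera, name): "at" ([column, row] as shares, 0 to 1, of the picture: columns of its width, rows of its height: a listed point, or the origin of a listed thing).
The state is a dict: "t": time; "joint_pos": joint angles; "dq": joint speeds; "effort": joint torques, N m; "eef_pos": TCP position; "eef_rot": TCP orientation; "ft_force": force on the tool from outside, world axes, zero at the start; "wrist_torque": the same for the moment, N m; "gripper_width": finger opening in m; "gripper_force": force on a finger pad.
Only numpy, scipy, OpenCV 4.12 (cv2) and the standard library are available. Lean on these libraries where they do the work, as an engineer would, in place of code of your own. Each camera call takes 0.05 s, during which the arm holds its last target. There are 200 camera calls.

## Working session

There is one attempt and no reset: what is moved stays moved. The work goes in short steps, Python scripts to look and compute and a tool call to move; the robot and the scene stay as the last step left them, time stands still between calls to the robot, and variables do not carry over. Pictures are saved under pics/ and viewed, at most 10 in all, crops included, and the job is handed in when it is done.

Besides the shell and the picture viewer there is one more tool, called after "Emit:" by a JSON object that holds its "method" and its "body". jog_arm: Moves the arm, as the interface text tells. Its arguments: {"type":"object","properties":{"moves":{"type":"array","items":{"type":"object","properties":{"x":{"type":"number"},"y":{"type":"number"},"z":{"type":"number"},"spin":{"type":"number"}}}},"grip":{"type":"number"}},"required":["moves"]}

```bash
mkdir -p pics
cat > h.py <<'E'
from workcell import ctrl, cams, job_done
import numpy as np, cv2
def cap(n):
    c=cams.capture(n); H,W=c['frame'].shape[:2]
    c['f']=H/2/np.tan(np.radians(c['fov_y'])/2); c['R']=np.array(c['R']); c['t']=np.array(c['t']); return c
def proj(c,X):
    p=c['R']@np.array(X)+c['t']; return np.array([c['cx']+c['f']*p[0]/p[2], c['cy']+c['f']*p[1]/p[2]])
def ray(c,uv,z):
    d=c['R'].T@np.array([(uv[0]-c['cx'])/c['f'],(uv[1]-c['cy'])/c['f'],1]); o=-c['R'].T@c['t']
    return o+d*(z-o[2])/d[2]
def save(c,fn,box=None,s=1):
    im=c['frame'][:,:,::-1]
    if box: im=im[box[1]:box[3],box[0]:box[2]]
    cv2.imwrite(fn,cv2.resize(im,None,fx=s,fy=s,interpolation=cv2.INTER_CUBIC))
E
cat > a.py <<'E'
from h import *
ims=[]
for n in ['scene','side']:
    c=cap(n); print(n,c['frame'].shape,c['f'],c['cx'],c['cy'],'cam at',-c['R'].T@c['t'])
    save(c,f'pics/{n}0.png',None,1.4)
    for k,z in [('slide_mid',.014),('holder',0),('load_point',.0418),('clip_mid',.054),('stop',.008),('black_pedal',0),('silver_pedal',0),('capo',0),('pick_tin',0)]:
        for r in cams.landmark_of(n,k)[:4]:
            uv=np.array(r['at'])*[560,420]; print(k,round(r['confidence'],2),uv.round(1),ray(c,uv,z).round(3))
print(ctrl.sense(), ctrl.tip_extent)
E
python3 a.py
```

```text
scene (420, 560, 3) 417.3547401641048 287.1482903636331 215.56802183227865 cam at [1.3061741  0.41055603 0.62119651]
slide_mid 0.87 [312.8 267.4] [0.649 0.102 0.014]
slide_mid 0.83 [384.  230.2] [0.43  0.194 0.014]
slide_mid 0.69 [354.7 249.6] [0.542 0.159 0.014]
holder 0.74 [121.1 223.4] [ 0.721 -0.434  0.   ]
holder 0.64 [220.7 219.1] [ 0.574 -0.214  0.   ]
load_point 0.83 [223.8 194.3] [ 0.518 -0.241  0.042]
load_point 0.71 [127.6 197.7] [ 0.662 -0.461  0.042]
clip_mid 0.65 [105.8 216.7] [ 0.769 -0.418  0.054]
clip_mid 0.47 [208.7 212.4] [ 0.628 -0.205  0.054]
stop 0.89 [209.4 234.6] [ 0.655 -0.187  0.008]
stop 0.62 [ 93.9 238.9] [ 0.811 -0.428  0.008]
black_pedal 0.8 [171.4 189.9] [ 0.517 -0.443  0.   ]
silver_pedal 0.69 [469.5 305.7] [0.586 0.429 0.   ]
silver_pedal 0.64 [353.2 251.1] [0.531 0.153 0.   ]
silver_pedal 0.18 [209.6 233.1] [ 0.641 -0.199  0.   ]
capo 0.59 [275.8 257.1] [0.643 0.001 0.   ]
pick_tin 0.56 [314.9 219.1] [0.45  0.009 0.   ]
pick_tin 0.38 [276.9 255.6] [0.636 0.    0.   ]
side (420, 560, 3) 468.0439125273352 277.5673155471863 211.06705097216363 cam at [ 0
[... 852 characters left out ...]
ay([ 1.03988705e+00,  1.58401228e-01,  1.59700673e+00,  2.96274000e-06,
        1.38620048e+00, -2.10095627e-01]), 'dq': array([ 3.16049333e-04,  6.01334637e-04, -1.15388186e-03,  9.50483373e-05,
       -2.03418156e-03, -1.96671470e-03]), 'effort': array([ 7.24010351e-04, -3.85563612e+01, -3.22375488e+01,  7.02540879e-02,
        3.03406629e-02, -4.17541082e-05]), 'eef_pos': array([0.1813267 , 0.54564046, 0.23959708]), 'eef_rot': array([ 1.59720093e-01,  9.87162343e-01, -6.82923410e-06, -4.21495925e-06]), 'ft_force': array([-0.07460723,  0.02735356,  0.64675203]), 'wrist_torque': array([ 0.01689837,  0.02799995, -0.00411587]), 'gripper_force': 0.0, 'gripper_width': 0.09165745217706964} 0.025
```

View pics/scene0.png

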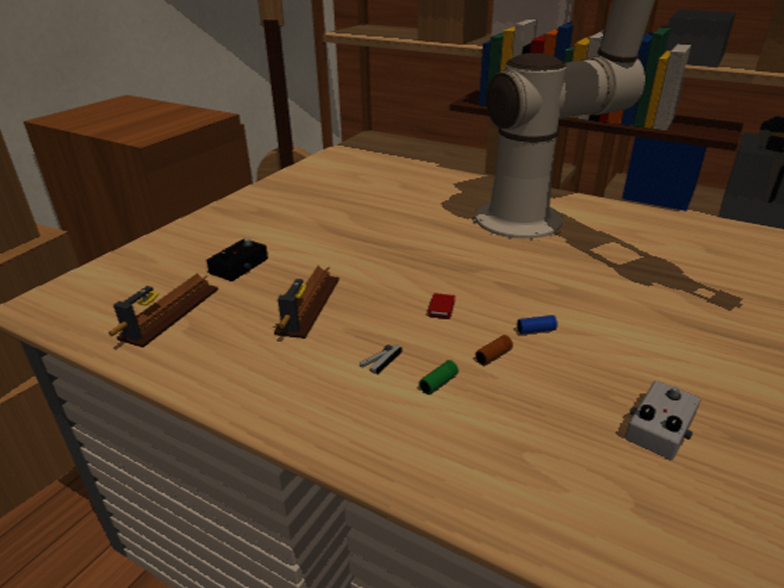

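View pics/side0.png

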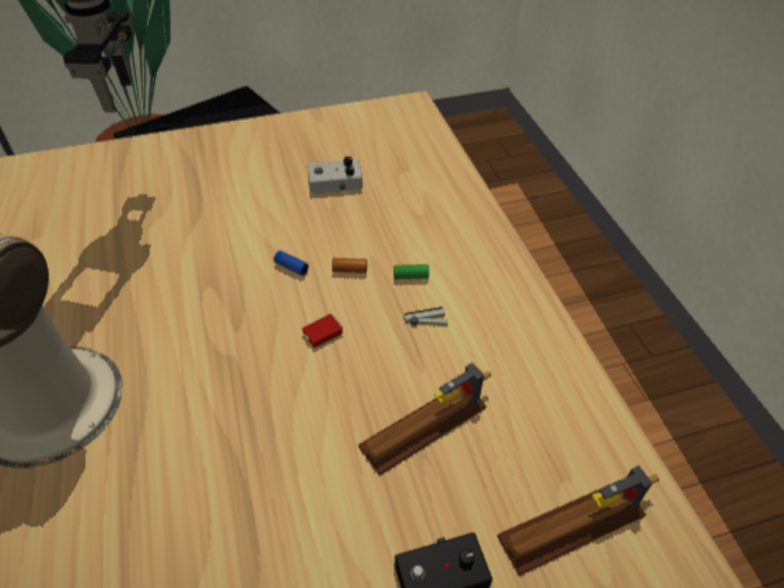

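The scene picture shows slides at blue (384,231), amber (353,250) and green (313,267). There are two holders: the near one at (221,219), about 0.61 m from the base, and the far one at (121,223), about 0.84 m. The side picture agrees: amber at (250,189), near holder at (303,304). I choose the amber slide and the near holder, and will check both in one crop while fitting their poses.

```bash
cat > fit.py <<'E'
from h import *
from scipy.optimize import minimize
def cyl(x,y,yaw):
    a=np.linspace(0,2*np.pi,24,endpoint=False); u=np.array([np.cos(yaw),np.sin(yaw),0]); n=np.array([-u[1],u[0],0])
    return [np.array([x,y,.014])+s*.033*u+.014*(np.cos(t)*n+np.sin(t)*np.array([0,0,1])) for s in(-1,1) for t in a]
def sil(c,pts,sc=4):
    P=np.array([proj(c,p) for p in pts]); h=cv2.convexHull((P*sc*16).astype(np.int32))
    m=np.zeros((420*sc,560*sc),np.uint8); cv2.fillConvexPoly(m,h,1,shift=4); return m>0
def fitslide(views,x0):
    def cost(q):
        s=0
        for c,m in views:
            r=sil(c,cyl(*q)); s+=1-(r&m).sum()/((r|m).sum()+1)
        return s
    best=min((minimize(cost,[x0[0],x0[1],w],method='Nelder-Mead',options=dict(initial_simplex=[[x0[0],x0[1],w],[x0[0]+.008,x0[1],w],[x0[0],x0[1]+.008,w],[x0[0],x0[1],w+.3]],xatol=1e-4,fatol=1e-4)) for w in (0,.8,1.6,2.4)),key=lambda r:r.fun)
    return best.x,best.fun
def slidemask(n,c,X):
    p=proj(c,X); 
    rs=[r for r in cams.outline_of(n,'slide_mid')]
    def d(r): ys,xs=np.nonzero(r['mask']); return np.hypot(xs.mean()-p[0],ys.mean()-p[1])
    r=min(rs,key=d); print(n,'mask off',round(d(r),1),r['mask'].sum(), 'mean col',c['frame'][r['mask']].mean(0).round())
    return cv2.resize(r['mask'].astype(np.uint8),None,fx=4,fy=4,interpolation=cv2.INTER_NEAREST)>0
if __name__=='__main__':
    V=[]
    for n in ['scene','side']:
        c=cap(n); V.append((c,slidemask(n,c,[.545,.15,.014])))
    for v in ([V[0]],[V[1]],V): print(fitslide(v,(.545,.15)))
    c=cap('wrist'); s=ctrl.sense()
    from scipy.spatial.transform import Rotation as Ro
    Rt=Ro.from_quat(s['eef_rot']).as_matrix(); print('wrist cam in tool',Rt.T@(-c['R'].T@c['t']-s['eef_pos']),(Rt.T@c['R'].T).round(3),c['f'],c['cx'],c['cy']); print('Rt',Rt.round(3))
    a,b=V[1][0]['frame'][150:230,180:320],V[1][0]['frame'][250:350,240:380]
    im=np.vstack([cv2.resize(a,(700,400)*1)[:270*2:2] if 0 else cv2.resize(a,None,fx=3,fy=3,interpolation=cv2.INTER_CUBIC),cv2.resize(b,None,fx=3,fy=3,interpolation=cv2.INTER_CUBIC)])
    cv2.imwrite('pics/crop0.png',im[:,:,::-1])
E
python3 fit.py
```

```text
scene mask off 2.7 359 mean col [73. 37. 14.]
side mask off 0.6 257 mean col [108.  67.  31.]
(array([ 0.5431781 ,  0.15678001, -0.38666022]), np.float64(0.09573201836422374))
(array([0.54537592, 0.15095173, 2.80311755]), np.float64(0.08554572271386429))
(array([ 0.54496095,  0.15326488, -0.29042601]), np.float64(0.31009123198401856))
wrist cam in tool [ 0.07328991  0.00208281 -0.1455036 ] [[ 0.    -0.965 -0.263]
 [ 1.     0.    -0.001]
 [ 0.001 -0.263  0.965]] 359.05103435704893 277.08023302357907 207.47726656442273
Rt [[-0.949  0.315  0.   ]
 [ 0.315  0.949 -0.   ]
 [-0.    -0.    -1.   ]]
```

View pics/crop0.png

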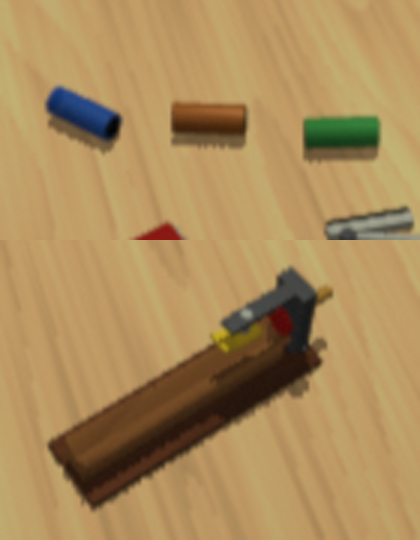

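The close crop confirms it: amber slide in the middle of the upper part, between blue and green. The lower part shows the near holder with its yellow clip and red disc at the upper right end. Slide ≈ (0.545, 0.153), yaw ≈ -0.33. I'll move above it now.

Emit:
{"method": "jog_arm", "body": {"moves": [{"x": -0.047,"y": -0.026},{"x": -0.047,"y": -0.026},{"x": -0.047,"y": -0.026},{"x": -0.047,"y": -0.026},{"x": -0.047,"y": -0.026},{"x": -0.047,"y": -0.026},{"x": -0.047,"y": -0.026},{"x": -0.047,"y": -0.026},{"x": -0.047,"y": -0.026},{"x": -0.047,"y": -0.026},{},{}], "grip": 100}}

```text
validation failed for argument at $.mo...
```

```bash
cat > w.py <<'E'
from fit import *
from scipy.spatial.transform import Rotation as Ro
c=cap('wrist'); save(c,'pics/w1.png'); V=[(c,slidemask('wrist',c,[.545,.153,.014]))]
q,f=fitslide(V,(.545,.153)); s=ctrl.sense(); Rt=Ro.from_quat(s['eef_rot']).as_matrix()
print(q,f,'t',s['t']); d=Rt.T@(np.array([q[0],q[1],.03])-s['eef_pos'])
tx=np.degrees(np.arctan2(Rt[1,0],Rt[0,0])); print('tool shift',d.round(4),'tool yaw',tx,'spin',-((np.degrees(q[2])-tx+90)%180-90))
E
python3 w.py
```

```text
Traceback (most recent call last):
  File "w.py", line 3, in <module>
    c=cap('wrist'); save(c,'pics/w1.png'); V=[(c,slidemask('wrist',c,[.545,.153,.014]))]
                                                 ~~~~~~~~~^^^^^^^^^^^^^^^^^^^^^^^^^^^^
  File "fit.py", line 21, in slidemask
    r=min(rs,key=d); print(n,'mask off',round(d(r),1),r['mask'].sum(), 'mean col',c['frame'][r['mask']].mean(0).round())
ValueError: min() iterable argument is empty
```

View pics/w1.png

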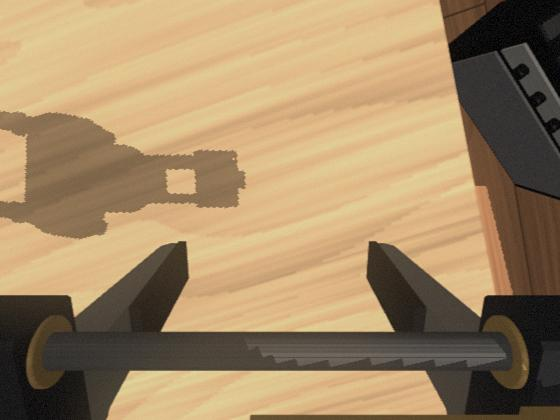

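The call was refused, probably because of the empty rows, so the arm is still at the start; the picture shows only bare board with the fingers at (185,245) and (370,245). I'll resend it with every row filled in.

Emit:
{"method": "jog_arm", "body": {"moves": [{"x": -0.047,"y": -0.026,"z": 0,"spin": 0},{"x": -0.047,"y": -0.026,"z": 0,"spin": 0},{"x": -0.047,"y": -0.026,"z": 0,"spin": 0},{"x": -0.047,"y": -0.026,"z": 0,"spin": 0},{"x": -0.047,"y": -0.026,"z": 0,"spin": 0},{"x": -0.047,"y": -0.026,"z": 0,"spin": 0},{"x": -0.047,"y": -0.026,"z": 0,"spin": 0},{"x": -0.047,"y": -0.026,"z": 0,"spin": 0},{"x": -0.047,"y": -0.026,"z": 0,"spin": 0},{"x": -0.047,"y": -0.026,"z": 0,"spin": 0},{"x": 0,"y": 0,"z": 0,"spin": 0},{"x": 0,"y": 0,"z": 0,"spin": 0}], "grip": 100}}

```text
t: 2.85
eef_pos: [0.5449, 0.1511, 0.2394]
eef_rot: [0.16, 0.987, 0.0, -0.0]
ft_force: [0.4, -0.1, 0.1]
gripper_width: 0.0919
gripper_force: 0.0
```

```bash
python3 w.py
```

```text
wrist mask off 4.5 1757 mean col [155. 103.  65.]
[0.54744935 0.15753289 2.81069357] 0.03633205974296627 t 2.95
tool shift [-0.0011  0.0063  0.2096] tool yaw 161.70597396383698 spin 0.665094709250468
```

View pics/w1.png

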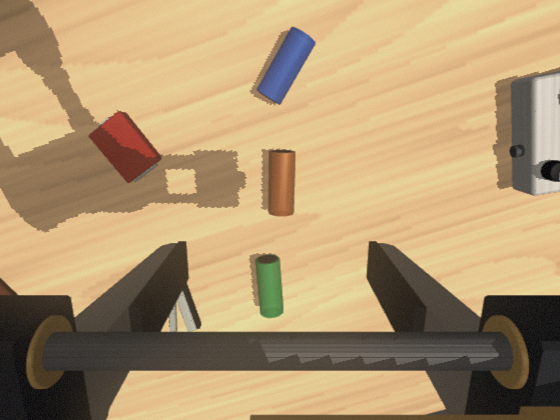

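The wrist picture shows the amber slide at (281,183), upright between the fingers, with blue at (287,65) and green at (270,285), both well clear. I'll descend to a TCP height of 30 mm and grip.

Emit:
{"method": "jog_arm", "body": {"moves": [{"x": -0.001,"y": 0.006,"z": 0.04,"spin": 0.7},{"x": 0,"y": 0,"z": 0.05,"spin": 0},{"x": 0,"y": 0,"z": 0.05,"spin": 0},{"x": 0,"y": 0,"z": 0.04,"spin": 0},{"x": 0,"y": 0,"z": 0.02,"spin": 0},{"x": 0,"y": 0,"z": 0.0095,"spin": 0},{"x": 0,"y": 0,"z": 0,"spin": 0},{"x": 0,"y": 0,"z": 0,"spin": 0}], "grip": 100}}

```text
t: 3.95
eef_pos: [0.5496, 0.1563, 0.0318]
eef_rot: [0.166, 0.986, 0.0, 0.001]
ft_force: [1.1, -0.3, 0.0]
gripper_width: 0.0919
gripper_force: 0.0
```

Emit:
{"method": "jog_arm", "body": {"moves": [{"x": 0,"y": 0,"z": 0,"spin": 0},{"x": 0,"y": 0,"z": 0,"spin": 0},{"x": 0,"y": 0,"z": 0,"spin": 0},{"x": 0,"y": 0,"z": 0,"spin": 0},{"x": 0,"y": 0,"z": 0,"spin": 0},{"x": 0,"y": 0,"z": 0,"spin": 0},{"x": 0,"y": 0,"z": 0,"spin": 0},{"x": 0,"y": 0,"z": 0,"spin": 0}], "grip": 0}}

```text
t: 4.95
eef_pos: [0.5482, 0.1561, 0.0301]
eef_rot: [0.166, 0.986, -0.0, -0.0]
ft_force: [0.4, 0.2, -0.1]
gripper_width: 0.0272
gripper_force: 30.0
```

Gripped: opening 27 mm at 30 N. I'll lift, turn to the holder's axis, and go to a spot above the holder for a close look.

Emit:
{"method": "jog_arm", "body": {"moves": [{"x": 0,"y": 0,"z": -0.04,"spin": 0},{"x": 0,"y": 0,"z": -0.06,"spin": -9.5},{"x": 0,"y": 0,"z": -0.06,"spin": -9.5},{"x": 0,"y": 0,"z": -0.06,"spin": -9.5},{"x": 0,"y": 0,"z": 0,"spin": -9.5}]}}

```text
t: 5.58
eef_pos: [0.5513, 0.1564, 0.2568]
eef_rot: [-0.167, 0.986, -0.001, 0.006]
ft_force: [0.1, -0.0, -1.5]
gripper_width: 0.0271
gripper_force: 30.0
```

Emit:
{"method": "jog_arm", "body": {"moves": [{"x": 0.006,"y": -0.04,"z": 0,"spin": 0},{"x": 0.006,"y": -0.04,"z": 0,"spin": 0},{"x": 0.006,"y": -0.04,"z": 0,"spin": 0},{"x": 0.006,"y": -0.04,"z": 0,"spin": 0},{"x": 0.006,"y": -0.04,"z": 0,"spin": 0},{"x": 0.006,"y": -0.04,"z": 0,"spin": 0},{"x": 0.006,"y": -0.04,"z": 0,"spin": 0},{"x": 0.008,"y": -0.04,"z": 0,"spin": 0},{"x": 0.008,"y": -0.039,"z": 0,"spin": 0},{"x": 0,"y": 0,"z": 0,"spin": 0},{"x": 0,"y": 0,"z": 0,"spin": 0},{"x": 0,"y": 0,"z": 0,"spin": 0}]}}

```text
t: 7.08
eef_pos: [0.6097, -0.201, 0.2501]
eef_rot: [-0.165, 0.986, 0.0, -0.0]
ft_force: [0.4, 0.0, -0.8]
gripper_width: 0.0271
gripper_force: 30.0
```

```bash
cat > w2.py <<'E'
from h import *
from scipy.spatial.transform import Rotation as Ro
c=cap('wrist'); save(c,'pics/w2.png'); s=ctrl.sense(); Rt=Ro.from_quat(s['eef_rot']).as_matrix()
print(s['t'],s['eef_pos'],'yaw',np.degrees(np.arctan2(Rt[1,0],Rt[0,0])),s['gripper_width'])
for k,z in [('slide_mid',s['eef_pos'][2]-.016),('holder',0),('load_point',.0418),('clip_mid',.054),('stop',.008)]:
    for r in cams.landmark_of('wrist',k)[:3]:
        uv=np.array(r['at'])*[560,420]; print(k,round(r['confidence'],2),uv.round(1),ray(c,uv,z).round(4))
E
python3 w2.py
```

```text
7.125 [ 0.60981117 -0.20107069  0.25020531] yaw -160.99542027028693 0.02691347020296002
slide_mid 0.98 [278.4 263.1] [ 0.6089 -0.1993  0.2342]
slide_mid 0.97 [512.7 298.5] [ 0.5888 -0.0823  0.2342]
holder 0.86 [ 55.6 206.8] [ 0.7243 -0.4277  0.    ]
holder 0.67 [274.5 142.4] [ 0.5742 -0.215   0.    ]
load_point 0.9 [276.8  95.6] [ 0.5289 -0.2279  0.0418]
load_point 0.85 [ 30.6 175.3] [ 0.6806 -0.4353  0.0418]
clip_mid 0.62 [ 18.3 261.5] [ 0.7699 -0.426   0.054 ]
clip_mid 0.55 [275.2 197. ] [ 0.6194 -0.1984  0.054 ]
stop 0.66 [ 46.9 281.7] [ 0.8158 -0.4174  0.008 ]
stop 0.45 [74.1 17.8] [ 0.5236 -0.4395  0.008 ]
```

View pics/w2.png

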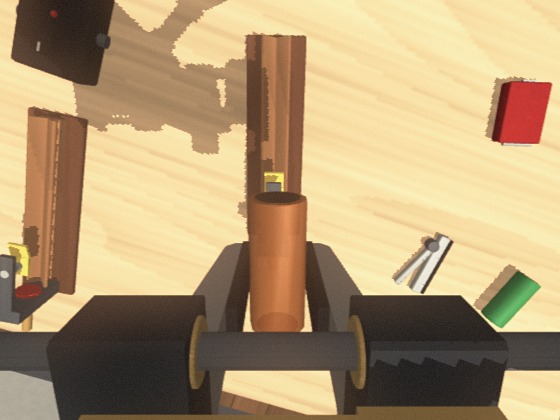

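The wrist picture shows the slide held straight, spanning (278,200) to (278,330), above the near holder, whose open end is at (276,36) and clip at (275,185). I'll refine the holder's line and yaw from its plate edges.

```bash
cat > w3.py <<'E'
from h import *
from scipy.spatial.transform import Rotation as Ro
import sys
c=cap('wrist'); s=ctrl.sense(); Rt=Ro.from_quat(s['eef_rot']).as_matrix()
ms=cams.outline_of('wrist','holder'); p=proj(c,[.573,-.215,.02])
r=min(ms,key=lambda r:abs(np.nonzero(r['mask'])[1].mean()-p[0])); m=r['mask']
L=[];Rr=[]
for v in range(50,165):
    u=np.nonzero(m[v])[0]
    if len(u)>20: L.append(ray(c,(u.min(),v+.5),.008)[:2]); Rr.append(ray(c,(u.max()+1,v+.5),.008)[:2])
ys=np.nonzero(m.sum(1)>30)[0]; top=ray(c,(276,ys.min()),.008)[:2]
out=[]
for P in (L,Rr):
    P=np.array(P); vx,vy,x0,y0=cv2.fitLine(P.astype(np.float32),cv2.DIST_HUBER,0,.001,.001).ravel(); 
    a=np.arctan2(vy,vx); a=(a+np.pi/2)%np.pi-np.pi/2; out.append((a,np.array([x0,y0]))); print('edge yaw deg',np.degrees(a),x0,y0)
a=np.mean([o[0] for o in out]); u=np.array([np.cos(a),np.sin(a)]); n=np.array([-u[1],u[0]])
w=[o[1]@n for o in out]; print('width',abs(w[0]-w[1]),'(60)'); mid=np.mean(w)
org=u*(top@u+.105)+n*mid; load=org-.045*u
print('yaw',np.degrees(a),'origin',org,'load',load,'landmark load off-line',np.array([.5289,-.2279])@n-mid,np.array([.6194,-.1984])@n-mid, 'load from landmarks along',(np.array([.5289,-.2279])-load)@u)
d=Rt.T@(np.append(load,.0418+.016)-s['eef_pos']); print('tool shift',d.round(4),'pos',s['eef_pos'],'spin',-((np.degrees(a)-np.degrees(np.arctan2(Rt[1,0],Rt[0,0]))+90)%180-90))
for r in cams.outline_of('wrist','slide_mid')[:1]:
    ys,xs=np.nonzero(r['mask']); print('held slide mask axis',cv2.fitLine(np.c_[xs,ys].astype(np.float32),cv2.DIST_L2,0,.01,.01).ravel())
E
python3 w3.py
```

```text
edge yaw deg 17.74418 0.5494852 -0.25350854
edge yaw deg 18.14506 0.5294318 -0.19715562
width 0.059789985 (60)
yaw 17.94462 origin [ 0.5740378  -0.21413349] load [ 0.53122684 -0.22799788] landmark load off-line 0.000810027953982384 0.000992157262563742 load from landmarks along -0.0021834921978775065
tool shift [0.0828 0.0009 0.1924] pos [ 0.60979021 -0.20199763  0.25018533] spin 1.0011317768951358
held slide mask axis [3.0016417e-03 9.9999547e-01 2.7740808e+02 2.6063797e+02]
```

Emit:
{"method": "jog_arm", "body": {"moves": [{"x": 0.042,"y": 0,"z": 0,"spin": 1},{"x": 0.041,"y": -0.001,"z": 0.02,"spin": 0},{"x": 0,"y": 0,"z": 0.05,"spin": 0},{"x": 0,"y": 0,"z": 0.05,"spin": 0},{"x": 0,"y": 0,"z": 0.035,"spin": 0},{"x": 0,"y": 0,"z": 0,"spin": 0},{"x": 0,"y": 0,"z": 0,"spin": 0},{"x": 0,"y": 0,"z": 0,"spin": 0}]}}

```text
t: 8.52
eef_pos: [0.5327, -0.2305, 0.0975]
eef_rot: [-0.156, 0.988, -0.001, 0.002]
ft_force: [-0.0, -1.3, -1.1]
gripper_width: 0.0273
gripper_force: 30.0
```

```bash
cat > w4.py <<'E'
from h import *
c=cap('wrist'); d=cap('side'); print(ctrl.sense()['eef_pos'])
a=c['frame'][60:360,180:380]; b=d['frame'][235:335,250:383]
im=np.hstack([cv2.resize(a,None,fx=1.8,fy=1.8,interpolation=cv2.INTER_CUBIC),cv2.resize(b,None,fx=3,fy=5.4,interpolation=cv2.INTER_CUBIC)])
cv2.imwrite('pics/w4.png',im[:,:,::-1]); cv2.imwrite('raw4.png',c['frame'][:,:,::-1])
print([proj(d,[*p,z]).round() for p in [(.5308,-.2277)] for z in (.042,.079)])
E
python3 w4.py
```

```text
[ 0.53230254 -0.23015735  0.09688766]
[array([287., 303.]), array([287., 293.])]
```

View pics/w4.png

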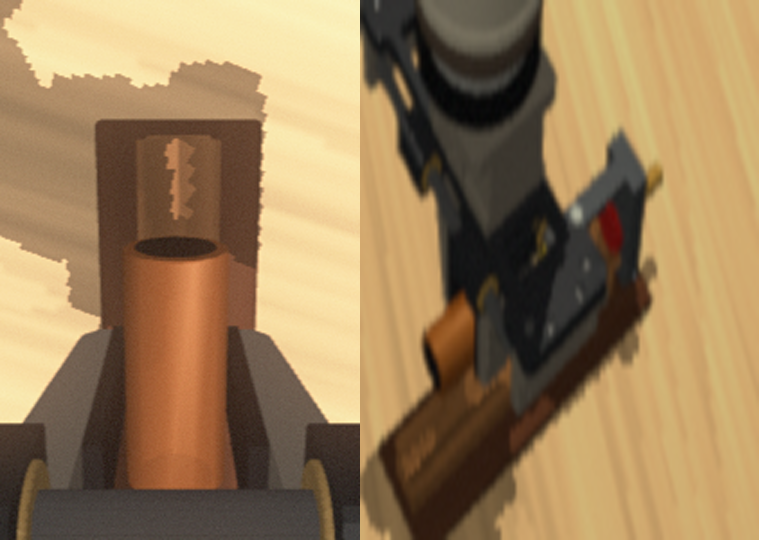

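The left crop shows the groove's centre line at column 178.5 and the held slide's axis at 175.5, so the groove lies about 1 mm to tool +y; they are parallel. The right crop (side view) shows the slide over the groove's open half. I'll correct by 1 mm and lower to about 1 mm above contact.

Emit:
{"method": "jog_arm", "body": {"moves": [{"x": 0,"y": 0.001,"z": 0.015,"spin": 0},{"x": 0,"y": 0,"z": 0.01,"spin": 0},{"x": 0,"y": 0,"z": 0.006,"spin": 0},{"x": 0,"y": 0,"z": 0.004,"spin": 0},{"x": 0,"y": 0,"z": 0,"spin": 0},{"x": 0,"y": 0,"z": 0,"spin": 0},{"x": 0,"y": 0,"z": 0,"spin": 0},{"x": 0,"y": 0,"z": 0,"spin": 0}]}}

```text
t: 9.62
eef_pos: [0.5311, -0.2286, 0.0603]
eef_rot: [-0.156, 0.988, -0.0, 0.0]
ft_force: [0.2, 0.6, -1.1]
gripper_width: 0.0269
gripper_force: 30.0
```

Emit:
{"method": "jog_arm", "body": {"moves": [{"x": 0,"y": 0,"z": 0.001,"spin": 0},{"x": 0,"y": 0,"z": 0.001,"spin": 0},{"x": 0,"y": 0,"z": 0,"spin": 0},{"x": 0,"y": 0,"z": 0,"spin": 0}]}}

```text
t: 10.12
eef_pos: [0.5315, -0.2292, 0.0586]
eef_rot: [-0.156, 0.988, -0.001, 0.001]
ft_force: [1.1, -1.9, 1.5]
gripper_width: 0.0274
gripper_force: 30.0
```

Contact has just begun (fz rose from -1.1 to +1.5). I'll open, then look.

Emit:
{"method": "jog_arm", "body": {"moves": [{"x": 0,"y": 0,"z": 0,"spin": 0},{"x": 0,"y": 0,"z": 0,"spin": 0},{"x": 0,"y": 0,"z": 0,"spin": 0},{"x": 0,"y": 0,"z": 0,"spin": 0}], "grip": 55}}

```text
t: 10.62
eef_pos: [0.5308, -0.2284, 0.0579]
eef_rot: [-0.156, 0.988, 0.0, -0.0]
ft_force: [0.6, 0.0, -0.1]
gripper_width: 0.0509
gripper_force: 0.0
```

Emit:
{"method": "jog_arm", "body": {"moves": [{"x": 0,"y": 0,"z": -0.01,"spin": 0},{"x": 0,"y": 0,"z": -0.03,"spin": 0},{"x": 0.03,"y": 0,"z": -0.03,"spin": 0},{"x": 0.04,"y": 0,"z": 0,"spin": 0},{"x": 0,"y": 0,"z": 0,"spin": 0},{"x": 0,"y": 0,"z": 0,"spin": 0},{"x": 0,"y": 0,"z": 0,"spin": 0},{"x": 0,"y": 0,"z": 0,"spin": 0}], "grip": 0}}

```text
t: 11.62
eef_pos: [0.4649, -0.2498, 0.1279]
eef_rot: [-0.156, 0.988, 0.0, -0.0]
ft_force: [-0.5, -0.3, 0.3]
gripper_width: 0.0007
gripper_force: 0.0
```

```bash
cat > w5.py <<'E'
from h import *
from scipy.spatial.transform import Rotation as Ro
d=cap('side'); c=cap('scene'); s=ctrl.sense(); Rt=Ro.from_quat(s['eef_rot']).as_matrix()
print(s['t'],s['eef_pos'],s['gripper_width'],'yaw',np.degrees(np.arctan2(Rt[1,0],Rt[0,0])))
u=np.array([np.cos(np.radians(18)),np.sin(np.radians(18))]); o=np.array([.574,-.2145])
for n,cc in (('side',d),('scene',c)):
    for r in cams.landmark_of(n,'slide_mid')[:4]:
        uv=np.array(r['at'])*[560,420]; p=ray(cc,uv,.0418); e=p[:2]-o; print(n,round(r['confidence'],2),uv.round(),p.round(4),'holder x,y',(e@u).round(4),(e@[-u[1],u[0]]).round(4))
a=d['frame'][235:345,240:373]; b=c['frame'][170:270,170:290]
im=np.hstack([cv2.resize(a,(500,414)),cv2.resize(b,(300,250)).repeat(2,0)[:414:1] if 0 else cv2.copyMakeBorder(cv2.resize(b,(300,250)),0,164,0,0,0)])
cv2.imwrite('pics/w5.png',im[:,:,::-1])
E
python3 w5.py
```

```text
11.725 [ 0.46472951 -0.24984643  0.12793056] 0.0004173444258299698 yaw -162.0435412858623
side 0.67 [292. 193.] [0.6418 0.0827 0.0418] holder x,y 0.1564 0.2617
side 0.47 [286. 304.] [ 0.5282 -0.231   0.0418] holder x,y -0.0487 -0.0015
scene 0.73 [224. 198.] [ 0.5364 -0.2268  0.0418] holder x,y -0.0396 -0.0001
scene 0.7 [384. 233.] [0.4823 0.2079 0.0418] holder x,y 0.0433 0.4301
scene 0.61 [312. 267.] [0.6772 0.114  0.0418] holder x,y 0.1996 0.2805
```

View pics/w5.png

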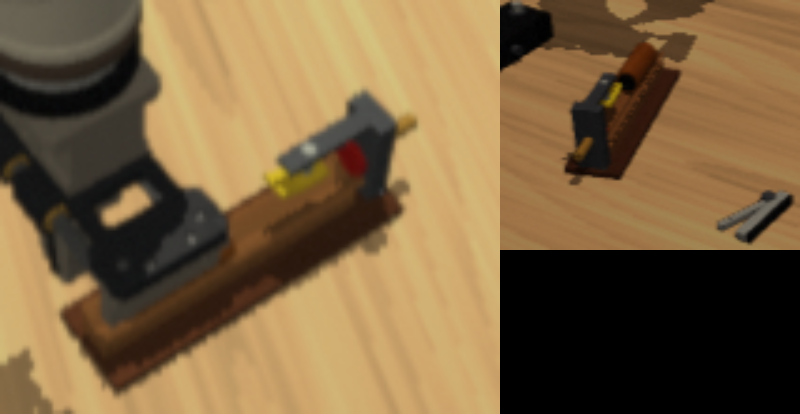

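The crops show the slide lying in the groove's open part, with its front short of the clip (right crop, (640,65)). Release was at holder x ≈ -45, lateral ≈ 0. The fingers are now closed behind it; I'll lower them to axis height and approach its rear end.

Emit:
{"method": "jog_arm", "body": {"moves": [{"x": 0,"y": 0,"z": 0.03,"spin": 0},{"x": 0,"y": 0,"z": 0.025,"spin": 0},{"x": 0,"y": 0,"z": 0.011,"spin": 0},{"x": 0,"y": 0,"z": 0,"spin": 0},{"x": 0,"y": 0,"z": 0,"spin": 0},{"x": -0.008,"y": 0,"z": 0,"spin": 0},{"x": -0.008,"y": 0,"z": 0,"spin": 0},{"x": -0.004,"y": 0,"z": 0,"spin": 0},{"x": 0,"y": 0,"z": 0,"spin": 0},{"x": 0,"y": 0,"z": 0,"spin": 0},{"x": 0,"y": 0,"z": 0,"spin": 0},{"x": 0,"y": 0,"z": 0,"spin": 0}], "grip": 0}}

```text
t: 13.32
eef_pos: [0.4833, -0.244, 0.0621]
eef_rot: [-0.156, 0.988, 0.0, -0.0]
ft_force: [-0.3, -1.3, -0.5]
gripper_width: 0.0007
gripper_force: 0.0
```

Emit:
{"method": "jog_arm", "body": {"moves": [{"x": -0.003,"y": 0,"z": 0,"spin": 0},{"x": -0.003,"y": 0,"z": 0,"spin": 0},{"x": -0.003,"y": 0,"z": 0,"spin": 0},{"x": -0.005,"y": 0,"z": 0,"spin": 0},{"x": -0.005,"y": 0,"z": 0,"spin": 0},{"x": -0.005,"y": 0,"z": 0,"spin": 0},{"x": -0.005,"y": 0,"z": 0,"spin": 0},{"x": -0.004,"y": 0,"z": 0,"spin": 0},{"x": 0,"y": 0,"z": 0,"spin": 0},{"x": 0,"y": 0,"z": 0,"spin": 0},{"x": 0,"y": 0,"z": 0,"spin": 0}]}}

```text
t: 14.7
eef_pos: [0.5147, -0.2338, 0.0621]
eef_rot: [-0.156, 0.988, 0.0, -0.0]
ft_force: [0.1, 0.2, 0.8]
gripper_width: 0.0002
gripper_force: 0.0
```

```bash
sed -i 's/240:373/260:393/; s/w5.png/w6.png/' w5.py; python3 w5.py
```

```text
14.8 [ 0.51475191 -0.23383718  0.0621216 ] 0.0002400951572785552 yaw -162.0897412642602
side 0.56 [299. 298.] [ 0.5589 -0.2245  0.0418] holder x,y -0.0174 -0.0048
scene 0.7 [221. 200.] [ 0.5455 -0.2312  0.0418] holder x,y -0.0322 -0.0071
scene 0.67 [314. 269.] [0.6839 0.1202 0.0418] holder x,y 0.2079 0.2843
scene 0.64 [385. 232.] [0.4777 0.2092 0.0418] holder x,y 0.0394 0.4327
```

View pics/w6.png

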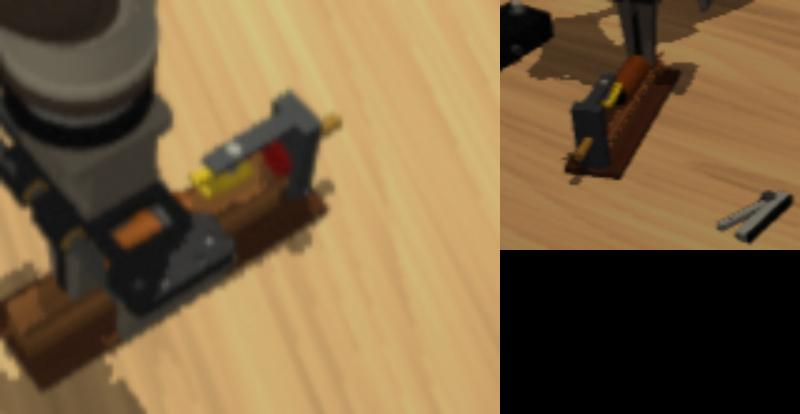

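The side crop shows the gripper straddling the slide's tail; the right crop shows the slide's front at the clip, still straight in the groove. Estimated slide centre is about -19 mm, front at +14. On into the clip.

Emit:
{"method": "jog_arm", "body": {"moves": [{"x": -0.003,"y": 0,"z": 0,"spin": 0},{"x": -0.003,"y": 0,"z": 0,"spin": 0},{"x": -0.003,"y": 0,"z": 0,"spin": 0},{"x": -0.003,"y": 0,"z": 0,"spin": 0},{"x": -0.003,"y": 0,"z": 0,"spin": 0},{"x": -0.003,"y": 0,"z": 0,"spin": 0},{"x": -0.003,"y": 0,"z": 0,"spin": 0},{"x": -0.003,"y": 0,"z": 0,"spin": 0},{"x": -0.002,"y": 0,"z": 0,"spin": 0},{"x": -0.002,"y": 0,"z": 0,"spin": 0},{"x": -0.002,"y": 0,"z": 0,"spin": 0}]}}

```text
t: 16.27
eef_pos: [0.5432, -0.2244, 0.0618]
eef_rot: [-0.156, 0.988, 0.0, -0.0]
ft_force: [-3.7, -1.0, -0.8]
gripper_width: 0.0005
gripper_force: 1.6
```

```bash
cat > st.py <<'E'
from h import *
u=np.array([np.cos(np.radians(18)),np.sin(np.radians(18))]); o=np.array([.574,-.2145]); d=cap('side')
F=[]
for i in range(3):
    s=ctrl.sense(); F.append(s['ft_force']); cams.capture('side')
s=ctrl.sense(); F=np.array(F+[s['ft_force']])
e=s['eef_pos'][:2]-o; print('t',s['t'],'tcp hx',(e@u*1000).round(2),'hy',(e@[-u[1],u[0]]*1000).round(2),'push N',(-F[:,:2]@u).round(2),'fz',F[:,2].round(1))
import sys
if len(sys.argv)>1:
    for x in (56,60,64,68,72,76,80,84): print(x,proj(d,[*(o+u*x/1000),.0418]).round(1))
    hsv=cv2.cvtColor(d['frame'],cv2.COLOR_RGB2HSV); m=((hsv[...,0]<6)|(hsv[...,0]>174))&(hsv[...,1]>170); m[:260]=0;m[:,:310]=0
    ys,xs=np.nonzero(m[:300,:350]); print('red',len(xs),xs.mean(),ys.mean(),xs.min(),xs.max(),ys.min(),ys.max())
E
python3 st.py 1
```

```text
t 16.475 tcp hx -32.09 hy 0.02 push N [3.21 2.38 2.01 2.24] fz [-0.7 -0.5 -0.6 -0.3]
56 [324.3 280.4]
60 [325.7 279.6]
64 [327.1 278.7]
68 [328.5 277.9]
72 [329.9 277. ]
76 [331.3 276.2]
80 [332.7 275.3]
84 [334.1 274.5]
red 43 333.3720930232558 276.6744186046512 330 336 273 281
```

Push is 2–3 N under the clip. In the side view the red disc centre at (333,277) puts the stop at about x ≈ 75–82, so roughly 30 mm remain. Going 16 mm on.

Emit:
{"method": "jog_arm", "body": {"moves": [{"x": -0.002,"y": 0,"z": 0,"spin": 0},{"x": -0.002,"y": 0,"z": 0,"spin": 0},{"x": -0.002,"y": 0,"z": 0,"spin": 0},{"x": -0.002,"y": 0,"z": 0,"spin": 0},{"x": -0.002,"y": 0,"z": 0,"spin": 0},{"x": -0.002,"y": 0,"z": 0,"spin": 0},{"x": -0.002,"y": 0,"z": 0,"spin": 0},{"x": -0.002,"y": 0,"z": 0,"spin": 0}]}}

```text
t: 17.48
eef_pos: [0.5587, -0.2196, 0.062]
eef_rot: [-0.156, 0.988, 0.0, -0.0]
ft_force: [-2.5, -1.0, -1.6]
gripper_width: 0.0002
gripper_force: 1.4
```

```bash
python3 st.py
```

```text
t 17.675 tcp hx -15.81 hy -0.27 push N [2.05 1.16 1.85 2.42] fz [-0.5 -1.8 -0.7 -0.9]
```

Emit:
{"method": "jog_arm", "body": {"moves": [{"x": -0.001,"y": 0,"z": 0,"spin": 0},{"x": -0.001,"y": 0,"z": 0,"spin": 0},{"x": -0.001,"y": 0,"z": 0,"spin": 0},{"x": -0.001,"y": 0,"z": 0,"spin": 0},{"x": -0.001,"y": 0,"z": 0,"spin": 0}]}}

```text
t: 18.3
eef_pos: [0.5634, -0.2181, 0.0622]
eef_rot: [-0.156, 0.988, -0.0, -0.0]
ft_force: [-3.1, 0.2, 1.7]
gripper_width: 0.0004
gripper_force: 2.0
```

```bash
python3 st.py
```

```text
t 18.5 tcp hx -11.08 hy -0.21 push N [3.42 3.62 3.76 2.87] fz [1.8 1.8 2.  1.5]
```

Emit:
{"method": "jog_arm", "body": {"moves": [{"x": -0.0005,"y": 0,"z": 0,"spin": 0},{"x": -0.0005,"y": 0,"z": 0,"spin": 0},{"x": 0,"y": 0,"z": 0,"spin": 0}]}}

```text
t: 18.88
eef_pos: [0.5643, -0.2179, 0.0622]
eef_rot: [-0.156, 0.988, -0.0, 0.0]
ft_force: [-4.4, -1.0, 2.6]
gripper_width: 0.0003
gripper_force: 2.1
```

```bash
python3 st.py
```

```text
t 19.075 tcp hx -10.21 hy -0.19 push N [4.34 4.12 3.96 5.1 ] fz [2.7 2.6 2.5 2.9]
```

Emit:
{"method": "jog_arm", "body": {"moves": [{"x": -0.0005,"y": 0,"z": 0,"spin": 0},{"x": -0.0005,"y": 0,"z": 0,"spin": 0},{"x": 0,"y": 0,"z": 0,"spin": 0}]}}

```text
t: 19.45
eef_pos: [0.5653, -0.2175, 0.0621]
eef_rot: [-0.156, 0.988, -0.0, 0.0]
ft_force: [-4.2, 0.1, 2.8]
gripper_width: 0.0004
gripper_force: 2.2
```

```bash
python3 st.py 1
python3 - <<'E'
from h import *
d=cap('side');c=cap('scene')
a=d['frame'][245:315,285:365]; b=c['frame'][175:255,190:260]
im=np.hstack([cv2.resize(a,(400,350),interpolation=cv2.INTER_CUBIC),cv2.resize(b,(306,350),interpolation=cv2.INTER_CUBIC)])
cv2.imwrite('pics/w7.png',im[:,:,::-1])
E
```

```text
t 19.65 tcp hx -9.16 hy -0.22 push N [5.45 4.98 3.88 4.01] fz [3.5 2.7 2.  2.4]
56 [324.3 280.4]
60 [325.7 279.6]
64 [327.1 278.7]
68 [328.5 277.9]
72 [329.9 277. ]
76 [331.3 276.2]
80 [332.7 275.3]
84 [334.1 274.5]
red 19 333.36842105263156 274.7894736842105 331 336 273 277
```

Emit:
{"method": "jog_arm", "body": {"moves": [{"x": -0.0005,"y": 0,"z": 0,"spin": 0},{"x": -0.0005,"y": 0,"z": 0,"spin": 0},{"x": 0,"y": 0,"z": 0,"spin": 0}]}}

```text
t: 20.12
eef_pos: [0.5663, -0.2172, 0.0621]
eef_rot: [-0.156, 0.988, -0.0, 0.0]
ft_force: [-4.6, -1.8, 2.6]
gripper_width: -0.0
gripper_force: 2.2
```

```bash
python3 st.py 1|grep -v '\['; python3 st.py
```

```text
red 17 333.3529411764706 274.5882352941176 331 336 273 276
t 20.525 tcp hx -8.2 hy -0.18 push N [4.41 3.87 4.53 3.48] fz [2.3 1.5 1.  2. ]
```

View pics/w7.png

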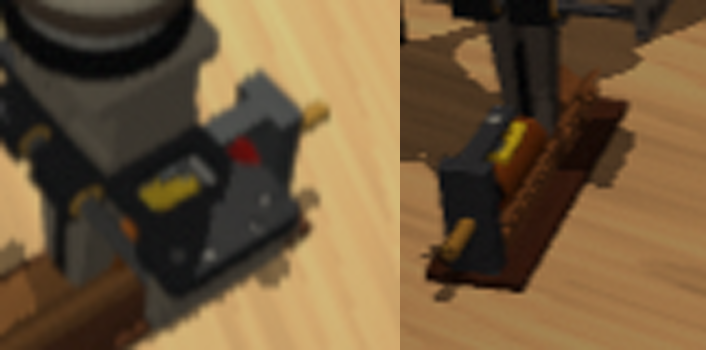

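The picture shows the slide straight in the groove under the clip (right crop, (525,150)); the gripper hides the disc from the side view. Friction plateaus at about 4 N, no stop yet. On in 1.5 mm steps, worst case 9 N.

Emit:
{"method": "jog_arm", "body": {"moves": [{"x": -0.0005,"y": 0,"z": 0,"spin": 0},{"x": -0.0005,"y": 0,"z": 0,"spin": 0},{"x": -0.0005,"y": 0,"z": 0,"spin": 0},{"x": 0,"y": 0,"z": 0,"spin": 0}]}}

```text
t: 21.02
eef_pos: [0.5677, -0.2167, 0.0621]
eef_rot: [-0.156, 0.988, -0.0, 0.0]
ft_force: [-3.7, -1.5, 2.2]
gripper_width: 0.0002
gripper_force: 2.1
```

```bash
python3 st.py
```

```text
t 21.225 tcp hx -6.68 hy -0.17 push N [3.63 4.58 4.39 4.45] fz [2.6 2.2 2.  2.8]
```

Emit:
{"method": "jog_arm", "body": {"moves": [{"x": -0.0005,"y": 0,"z": 0,"spin": 0},{"x": -0.0005,"y": 0,"z": 0,"spin": 0},{"x": -0.0005,"y": 0,"z": 0,"spin": 0},{"x": 0,"y": 0,"z": 0,"spin": 0}]}}

```text
t: 21.72
eef_pos: [0.5692, -0.2162, 0.0621]
eef_rot: [-0.156, 0.988, -0.0, 0.0]
ft_force: [-3.6, -2.4, 1.8]
gripper_width: 0.0006
gripper_force: 2.1
```

```bash
python3 st.py
```

```text
t 21.925 tcp hx -5.17 hy -0.14 push N [4.35 4.52 3.91 3.6 ] fz [2.  3.2 2.1 1.8]
```

Emit:
{"method": "jog_arm", "body": {"moves": [{"x": -0.0005,"y": 0,"z": 0,"spin": 0},{"x": -0.0005,"y": 0,"z": 0,"spin": 0},{"x": -0.0005,"y": 0,"z": 0,"spin": 0},{"x": 0,"y": 0,"z": 0,"spin": 0}]}}

```text
t: 22.42
eef_pos: [0.5706, -0.2158, 0.0621]
eef_rot: [-0.156, 0.988, -0.0, 0.0]
ft_force: [-3.9, -2.7, 3.3]
gripper_width: 0.0006
gripper_force: 2.1
```

```bash
python3 st.py
```

```text
t 22.625 tcp hx -3.66 hy -0.15 push N [4.25 4.71 4.33 3.7 ] fz [2.6 1.9 2.5 2.3]
```

Emit:
{"method": "jog_arm", "body": {"moves": [{"x": -0.0005,"y": 0,"z": 0,"spin": 0},{"x": -0.0005,"y": 0,"z": 0,"spin": 0},{"x": -0.0005,"y": 0,"z": 0,"spin": 0},{"x": 0,"y": 0,"z": 0,"spin": 0}]}}

```text
t: 23.12
eef_pos: [0.572, -0.2153, 0.0621]
eef_rot: [-0.156, 0.988, -0.0, 0.0]
ft_force: [-3.7, -2.4, 2.2]
gripper_width: 0.0003
gripper_force: 2.1
```

```bash
python3 st.py
```

```text
t 23.325 tcp hx -2.17 hy -0.16 push N [3.96 4.93 4.95 5.09] fz [1.9 2.4 2.2 2.2]
```

Emit:
{"method": "jog_arm", "body": {"moves": [{"x": -0.0005,"y": 0,"z": 0,"spin": 0},{"x": -0.0005,"y": 0,"z": 0,"spin": 0},{"x": 0,"y": 0,"z": 0,"spin": 0}]}}

```text
t: 23.7
eef_pos: [0.5729, -0.215, 0.0621]
eef_rot: [-0.156, 0.988, -0.0, 0.0]
ft_force: [-3.3, -1.7, 2.0]
gripper_width: 0.0005
gripper_force: 2.0
```

```bash
python3 st.py
```

```text
t 23.9 tcp hx -1.2 hy -0.15 push N [4.09 3.52 3.15 3.81] fz [2.2 2.1 1.8 2. ]
```

Emit:
{"method": "jog_arm", "body": {"moves": [{"x": -0.0005,"y": 0,"z": 0,"spin": 0},{"x": -0.0005,"y": 0,"z": 0,"spin": 0},{"x": -0.0005,"y": 0,"z": 0,"spin": 0},{"x": 0,"y": 0,"z": 0,"spin": 0}]}}

```text
t: 24.4
eef_pos: [0.5744, -0.2145, 0.0621]
eef_rot: [-0.156, 0.988, -0.0, 0.0]
ft_force: [-3.6, -1.9, 2.3]
gripper_width: 0.0001
gripper_force: 2.0
```

```bash
python3 st.py
```

```text
t 24.6 tcp hx 0.32 hy -0.15 push N [3.16 3.42 4.32 4.1 ] fz [2.  1.  2.2 1.1]
```

Emit:
{"method": "jog_arm", "body": {"moves": [{"x": -0.0005,"y": 0,"z": 0,"spin": 0},{"x": -0.0005,"y": 0,"z": 0,"spin": 0},{"x": -0.0005,"y": 0,"z": 0,"spin": 0},{"x": 0,"y": 0,"z": 0,"spin": 0}]}}

```text
t: 25.1
eef_pos: [0.5757, -0.2141, 0.0621]
eef_rot: [-0.156, 0.988, 0.0, -0.0]
ft_force: [-3.5, -2.4, 2.1]
gripper_width: 0.0004
gripper_force: 2.2
```

```bash
python3 st.py
```

```text
t 25.3 tcp hx 1.78 hy -0.15 push N [4.72 3.93 4.17 4.27] fz [2.4 2.  2.  2.2]
```

Emit:
{"method": "jog_arm", "body": {"moves": [{"x": -0.0005,"y": 0,"z": 0,"spin": 0},{"x": -0.0005,"y": 0,"z": 0,"spin": 0},{"x": -0.0005,"y": 0,"z": 0,"spin": 0},{"x": 0,"y": 0,"z": 0,"spin": 0}]}}

```text
t: 25.8
eef_pos: [0.5763, -0.2139, 0.0621]
eef_rot: [-0.156, 0.988, 0.0, -0.001]
ft_force: [-7.6, -3.8, 3.7]
gripper_width: 0.0004
gripper_force: 4.0
```

```bash
python3 st.py
```

```text
t 26.0 tcp hx 2.3 hy -0.13 push N [8.03 7.27 8.13 8.38] fz [4.1 4.1 4.7 4.1]
```

The stop is met: push rose from about 4.2 to 8 N, so roughly 3.8 N is on the stop. A touch more, then hold.

Emit:
{"method": "jog_arm", "body": {"moves": [{"x": -0.0003,"y": 0,"z": 0,"spin": 0},{"x": 0,"y": 0,"z": 0,"spin": 0},{"x": 0,"y": 0,"z": 0,"spin": 0},{"x": 0,"y": 0,"z": 0,"spin": 0},{"x": 0,"y": 0,"z": 0,"spin": 0},{"x": 0,"y": 0,"z": 0,"spin": 0}]}}

```text
t: 26.75
eef_pos: [0.5763, -0.2139, 0.0621]
eef_rot: [-0.156, 0.988, 0.0, -0.001]
ft_force: [-8.2, -4.2, 5.2]
gripper_width: 0.0005
gripper_force: 4.5
```

```bash
python3 st.py
```

```text
t 26.95 tcp hx 2.37 hy -0.14 push N [9.72 8.92 9.39 9.29] fz [5.1 4.  5.7 4.8]
```

About 5 N on the stop, held for over half a second. Retreat straight back slowly, then up.

Emit:
{"method": "jog_arm", "body": {"moves": [{"x": 0.001,"y": 0,"z": 0,"spin": 0},{"x": 0.001,"y": 0,"z": 0,"spin": 0},{"x": 0.002,"y": 0,"z": 0,"spin": 0},{"x": 0.005,"y": 0,"z": 0,"spin": 0},{"x": 0.015,"y": 0,"z": 0,"spin": 0},{"x": 0.03,"y": 0,"z": 0,"spin": 0},{"x": 0.04,"y": 0,"z": -0.02,"spin": 0},{"x": 0.04,"y": 0,"z": -0.04,"spin": 0},{"x": 0,"y": 0,"z": -0.05,"spin": 0},{"x": 0,"y": 0,"z": -0.03,"spin": 0},{"x": 0,"y": 0,"z": 0,"spin": 0},{"x": 0,"y": 0,"z": 0,"spin": 0}]}}

```text
t: 28.45
eef_pos: [0.449, -0.2543, 0.2006]
eef_rot: [-0.156, 0.988, 0.001, -0.001]
ft_force: [-0.7, -1.6, -0.6]
gripper_width: 0.0005
gripper_force: 0.0
```

```bash
python3 w5.py
python3 - <<'E'
from h import *
u=np.array([np.cos(np.radians(18)),np.sin(np.radians(18))]); o=np.array([.574,-.2145])
for n in('side','scene'):
    c=cap(n); p=proj(c,[*(o+u*.04),.0418])
    for r in cams.outline_of(n,'slide_mid'):
        ys,xs=np.nonzero(r['mask'])
        if np.hypot(xs.mean()-p[0],ys.mean()-p[1])<30: print(n,r['confidence'],len(xs),'px',xs.min(),xs.max(),ys.min(),ys.max(),'axis',cv2.fitLine(np.c_[xs,ys].astype(np.float32),cv2.DIST_L2,0,.01,.01).ravel().round(2))
    print(n,'expected ends at centre 45:',[proj(c,[*(o+u*x),.0418]).round(1) for x in (.012,.045,.078)])
    if n=='side':
        hsv=cv2.cvtColor(c['frame'],cv2.COLOR_RGB2HSV); m=((hsv[...,0]<6)|(hsv[...,0]>174))&(hsv[...,1]>170); ys,xs=np.nonzero(m[260:300,310:350]); print('red',len(xs),xs.min()+310,xs.max()+310)
E
```

```text
28.55 [ 0.44892597 -0.25396635  0.20003239] 0.0006907727401530656 yaw -162.08338662015072
side 0.71 [320. 284.] [ 0.6157 -0.2027  0.0418] holder x,y 0.0433 -0.0017
scene 0.64 [314. 270.] [0.6855 0.1215 0.0418] holder x,y 0.2099 0.2851
scene 0.56 [385. 231.] [0.4735 0.2068 0.0418] holder x,y 0.0346 0.4317
scene 0.49 [212. 216.] [ 0.6211 -0.1999  0.0418] holder x,y 0.0493 -0.0007
side 0.76 313 px 305 335 274 296 axis [  0.89  -0.46 320.26 286.16]
side expected ends at centre 45: [array([308.3, 290.1]), array([320.3, 282.8]), array([332. , 275.7])]
red 9 334 337
scene 0.49 70 px 213 221 206 219 axis [  0.51  -0.86 216.84 212.59]
scene expected ends at centre 45: [array([217.6, 208.2]), array([213.3, 214.8]), array([208.7, 221.8])]
```

The slide lies under the clip at holder x ≈ 45 mm, against the red disc, in line with the groove. Handing in.

```bash
python3 -c "
from h import *
print(job_done())"
```

```text
the job is handed in; nothing more can be done
None
```

The job is handed in at about 29 s: the amber slide lies in the near holder's groove, under the clip and against the red stop. It was pressed there with roughly 5 N (estimated as push force less friction) and let go. I did not touch the pedals, capo or tin, but no verdict came back.

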